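# Pack the buffer and spacer home in a sprung seat post

### The arm

A 6-joint arm with a two-finger parallel gripper is mounted at the origin on the work surface. World frame = base frame: x ahead of the robot, y to its left, z up, the work surface at z = 0. Lengths are in m, angles in rad, forces in N, time in s.
With the tool pointing down it reaches from about 0.35 to 0.975 m from the base axis. Payload 4.9 kg.
Tool frame: the origin (TCP) lies at the very end of the fingers, on their centre line; the grasp point (between the pads) lies ctrl.grip_point_offset behind it (ctrl.grip_point_offset is the distance from the TCP to the grasp point, in m); z points along the fingers, y is the line along which they close (so a half turn about z gives the same grasp; the last joint's range is limited). The gripper opens to 85 mm and grips with 20 to 120 N. Pads are 22 mm wide; open, the fingers measure 114 mm over their backs; the gripper's body (76 mm by 85 mm) begins 54 mm behind the grasp point. The pads swing forward as they close: fully open they stand 13 mm farther back than shut.
Start: joints at [-0.119, 0.053, 1.613, -0, 1.476, -0.119], TCP at [0.625, 0, 0.231] pointing down, gripper open.
Joint ranges: [-3.01, 3.01], [-1.01, 2.22], [0.06, 2.58], [-1.02, 4.17], [0.09, 2.62], [-3.14, 3.14]. Speed limits (rad/s): [2.57, 2.57, 3.14, 3.14, 3.14, 3.14].

### API

Orientations are given as a rotation vector (axis times angle).
In Python, from station import ctrl gives the robot as it stands. The module is installed in compiled form; this text tells all that it offers.
- The arm moves only by the tool drive_tool, never from a script. Its argument "steps" is a list of rows, each an object with "translation": the shift along the tool's x, y, z normalised to -1 to 1, where 1 is 4 cm, a list of three; "angular": the turn, a rotation vector about the tool's x, y, z normalised to -1 to 1, where 1 is 8 degrees, a list of three; "gripper": the opening, from 0 (shut) to 1 (fully open). In form: [{"translation": [dx, dy, dz], "angular": [wx, wy, wz], "gripper": gripper}, ...]. A call has 1 to 8 rows; each row shifts and turns the commanded pose from where the row before left it, along the tool's axes as they then stand; what a row does not reach is not made up. A row lasts 1/8 s, in which the tool goes at most 62.5 mm and 10.7 degrees, less where a joint would pass 70% of its speed; a pose out of reach is approached as far as the arm can. A call with a number of a shift or a turn outside -1 to 1 is refused whole. A call with a gripper value outside its range is refused whole. The fingers move at their own pace and stop on an object; "force" is the grip in N (left out, the last holds). Time passes only in rows, so rows that do not move let the fingers close. It gives the time, the measured TCP pose, the force, the opening and the grip force at its end, in the units of the state.
- ctrl.get_obs(): the state, without advancing time (a new reading comes with each control period).
- ctrl.get_image(name): name is "scene" or "side" or "wrist"; returns a dict with "color" (400x640x3 uint8, red, green, blue), "depth" (400x640 float32, m along the optical axis (not along the pixel's ray), 0 where there is no reading), "fx", "fy", "cx", "cy" (pixels), "k1" (the pictures are not rectified: a ray, as slopes to the right and down, at radius r is drawn at 1 + k1 r^2 times it, then the intrinsics apply), "R" (3x3) and "t" (3): a world point X has camera coordinates R X + t. Camera axes: x right, y down, z forward; pixel columns grow to the right and rows downward; lengths in m; the calibration is good to about 2 mm. A picture is of the moment at which its call begins.
- ctrl.finish_job(): hands the job in; it is judged then, once.
The state is a dict: "t": time; "q": joint angles; "dq": joint speeds; "effort": joint torques, N m; "tool_pos": TCP position; "tool_rot": TCP orientation; "contact_force": force on the tool from outside, world axes, zero at the start; "wrist_torque": the same for the moment, N m; "opening": finger opening in m; "grip_force": force on a finger pad.
Only numpy, scipy, OpenCV 4.12 (cv2) and the standard library are available. Lean on these libraries where they do the work, as an engineer would, in place of code of your own. Each camera call takes 0.05 s, during which the arm holds its last target. There are 200 camera calls.

### The job

Slide the solid steel spacer into the mouth of the leaning seat-post tube, then take the wooden-handled packing rod from its stand and with it push the spacer and the tight rubber buffer below it fully down the tube, pressing firmly once they have bottomed out. Put the rod back upright in its stand, all the way down, and leave everything else on the bench as it is.

Things in the scene. Friction and masses are not known exactly. Their poses are not given: they have to be found in the camera images.
- clamp: Fixed grey bench clamp, base plate 150 x 110 x 14 mm, that holds the tube leaning 0.50 rad (29 degrees) from vertical, the mouth towards the clamp's -x (roughly towards the robot). Origin under the base, z up.
- tube: Fixed aluminium seat-post tube in the clamp, 35 mm outside, bore 30 mm in diameter, 120 mm deep. Origin: centre of the bore's closed floor. Its z axis runs along the bore, out of the mouth; the mouth is at z = 0.120 of this frame (about 139 mm above the bench). Its y axis is level. The clamp's grey jaws reach up to z = 0.077 of this frame; the tube's last 40 mm stand free.
- buffer (a joint): Black rubber buffer, 28 mm in diameter and 30 mm long, stuck part-way down the bore. Value: the height in m of its lower face above the bore's floor; 0 = bottomed out, 0.020 to 0.045 at the start. It drags with about 6 N all the way and stays where it is pushed; the weight of the spacer does not move it. A firm press at the bottom is about 15 N.
- spacer: Loose solid steel cylinder, 24 mm in diameter, 40 mm tall, 0.14 kg (may vary by a quarter), standing on the bench on one end. Origin: centre of its underside. It slides freely down the bore onto the buffer.
- spacer_center (a point): The middle of the spacer, 20 mm above its underside. With both parts home it lies at z = 0.050 of the tube's frame.
- stand: Fixed dark steel rod stand: a round foot 72 mm in diameter and 6 mm high with an upright open socket 42 mm outside, bore 28 mm, rim 66 mm above the bench, inner floor 8 mm above it. Origin: centre of the underside, z up.
- rod: Loose packing rod, 172 mm long, 0.30 kg (may vary by a fifth), standing in the stand's socket. Origin: centre of its flat lower end; z runs up its length. Round steel shaft 23 mm in diameter up to z = 0.102, with a brass collar 26 mm in diameter at z = 0.094 to 0.102, then a square wooden handle 26 x 26 mm, z = 0.102 to 0.172, faces along its x and y axes. It is heavier at the shaft's end.
- lock_ring: Bystander: loose steel ring with a hole, 38 mm outside, 21 mm hole, 20 mm tall. Origin: centre of the underside.
- jar: Bystander: loose glass jar, 60 mm in diameter, 85 mm tall. Origin: centre of the underside.
- wrench: Bystander: loose steel wrench lying flat, about 160 mm long along its x.
- tin: Bystander: loose round tin, 74 mm in diameter, 60 mm tall.
- offcut: Bystander: loose wood block 60 x 110 x 35 mm (x, y, z).
- pliers: Bystander: loose pliers lying, about 180 mm long along their x, handles towards -x.
Things that resemble listed ones, but are neither listed nor needed, are in the scene too. What is shaped like the spacer but yellow is not meant.

How it is judged:
By the outcome, as a careful person would: the job done as asked, in the order asked, and still so for the second after the job is handed in, with the robot touching nothing.
It also fails if it takes over 72 s, if anything falls off the work surface, if the arm or the gripper's body presses on something with over 40 N, if the wrist force passes 120 N, or if a joint passes its speed limit or range.

## Working session

There is one attempt and no reset: what is moved stays moved. The work goes in short steps, Python scripts to look and compute and a tool call to move; the robot and the scene stay as the last step left them, time stands still between calls to the robot, and variables do not carry over. Pictures are saved under pics/ and viewed, at most 10 in all, crops included, and the job is handed in when it is done.

Besides the shell and the picture viewer there is one more tool, called after "Request:" in YAML: its name, and indented under it one key for each argument. drive_tool: Moves the arm, as the interface text tells. Its arguments: {"type":"object","properties":{"steps":{"type":"array"},"force":{"type":"number"}},"required":["steps"]}

```bash
mkdir -p pics
cat > h.py <<'E'
import numpy as np,cv2
from station import ctrl
from scipy.spatial.transform import Rotation as Ro
def cloud(im):
    h,w=im['depth'].shape
    u,v=np.meshgrid(np.arange(w),np.arange(h))
    K=np.array([[im['fx'],0,im['cx']],[0,im['fy'],im['cy']],[0,0,1.]])
    p=cv2.undistortPoints(np.stack([u,v],-1).reshape(-1,1,2).astype(np.float64),K,np.array([im['k1'],0,0,0.])).reshape(h,w,2)
    d=im['depth']
    C=np.dstack([p[...,0]*d,p[...,1]*d,d])
    X=(C-np.array(im['t']))@np.array(im['R'])
    X[d==0]=np.nan
    return X
E
python3 - <<'E'
from h import *
o=ctrl.get_obs();print(o,ctrl.grip_point_offset)
for n in('scene','side'):
    im=ctrl.get_image(n);cv2.imwrite(f'pics/{n}0.png',im['color'][...,::-1]);np.savez(f'{n}0.npz',**im)
    print(n,im['k1'],im['fx'],-np.array(im['R']).T@im['t'])
E
```

```text
{'t': 0.0, 'q': array([-1.19016643e-01,  5.33563248e-02,  1.61427061e+00, -1.29076042e-08,
        1.47597812e+00, -1.19004730e-01]), 'dq': array([2.70292985e-04, 9.73459980e-04, 3.07874586e-03, 1.20010214e-03,
       5.98087727e-04, 4.48666647e-05]), 'effort': array([ 2.70554956e-04, -3.93670499e+01, -3.70175600e+01, -1.62778279e-04,
        6.93513779e-03, -6.06393527e-06]), 'tool_pos': array([6.24393098e-01, 6.25851559e-05, 2.30077305e-01]), 'tool_rot': array([-2.22033572e+00, -2.22030927e+00,  1.95305381e-03]), 'contact_force': array([-0.07616528, -0.39885562,  0.46404671]), 'wrist_torque': array([-0.00338951, -0.02692227,  0.01139017]), 'grip_force': 0.0, 'opening': 0.08547154554671713} 0.0187
scene 0.033097969092701865 491.20611434071077 [1.04425303 0.50749528 0.874692  ]
side -0.07806252331151269 371.6865991558044 [ 0.31884166 -0.59102836  0.61025187]
```

View pics/scene0.png

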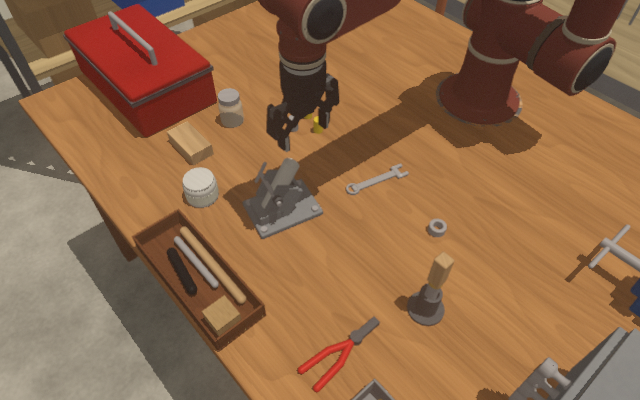

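View pics/side0.png

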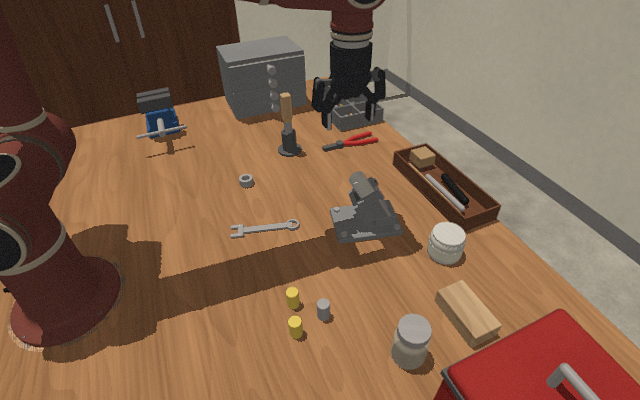

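Side view: the grey cylinder at (323,309) is the spacer candidate. Look-alikes are yellow cylinders at (293,298) and (295,327), and the lock ring at (246,181). The tube mouth is near (362,182) and the rod is at (287,110). In the scene view the tube is near (285,175), the rod at (440,272) and the stand at (427,305). I choose (323,309) and will check it in a crop.

Run:
```python
from h import *
S={n:dict(np.load(n+'0.npz')) for n in('scene','side')}
C={n:cloud(S[n]) for n in S}
for n in S: np.save(n+'c.npy',C[n])
def p(n,pts):
    for u,v in pts: print(n,(u,v),C[n][v,u].round(4))
p('side',[(323,302),(323,310),(293,291),(295,320),(246,176),(286,100),(289,130),(362,182),(350,200),(300,250)])
p('scene',[(285,175),(290,163),(440,265),(427,300),(438,222),(325,125),(360,240)])
# spacer: points near
X=np.concatenate([C[n].reshape(-1,3) for n in C])
c=C['side'][302,323]
for n in C:
    P=C[n].reshape(-1,3);m=(np.hypot(*(P[:,:2]-c[:2]).T)<.03)&(P[:,2]>.034)&(P[:,2]<.05)
    print(n,'spacer top',m.sum(),P[m].mean(0) if m.any() else 0, P[m].min(0) if m.any() else 0,P[m].max(0) if m.any() else 0)
im=S['side']['color']
a=cv2.resize(im[270:350,260:360],None,fx=5,fy=5,interpolation=2)
b=cv2.resize(im[160:245,320:410],None,fx=4.4,fy=4.7,interpolation=2)[:400]
cv2.imwrite('pics/crop1.png',np.hstack([a[:,:400],b[:400]])[...,::-1])
```

```text
side (323, 302) [ 0.4639 -0.233   0.0389]
side (323, 310) [ 0.4586 -0.245   0.0335]
side (293, 291) [ 0.4227 -0.1888  0.0392]
side (295, 320) [ 0.4049 -0.2479  0.0406]
side (246, 176) [0.4378 0.2295 0.0143]
side (286, 100) [0.5928 0.312  0.1674]
side (289, 130) [0.5953 0.3154 0.072 ]
side (362, 182) [ 0.6288 -0.0604  0.1363]
side (350, 200) [0.6549 0.0383 0.001 ]
side (300, 250) [ 0.4812 -0.0648 -0.0013]
scene (285, 175) [ 0.6466 -0.0376  0.124 ]
scene (290, 163) [ 0.6179 -0.0564  0.1246]
scene (440, 265) [0.6073 0.3242 0.1779]
scene (427, 300) [0.6116 0.3267 0.0641]
scene (438, 222) [0.424  0.2081 0.0152]
scene (325, 125) [0.5816 0.0088 0.2539]
scene (360, 240) [0.5781 0.1246 0.0019]
scene spacer top 18 [ 0.46835341 -0.2427053   0.03974101] [ 0.45997175 -0.25110682  0.03595896] [ 0.47453638 -0.23376223  0.04319866]
side spacer top 135 [ 0.46223399 -0.23681968  0.03960771] [ 0.45105144 -0.2473394   0.03428898] [ 0.47446678 -0.22508     0.04275954]
```

View pics/crop1.png

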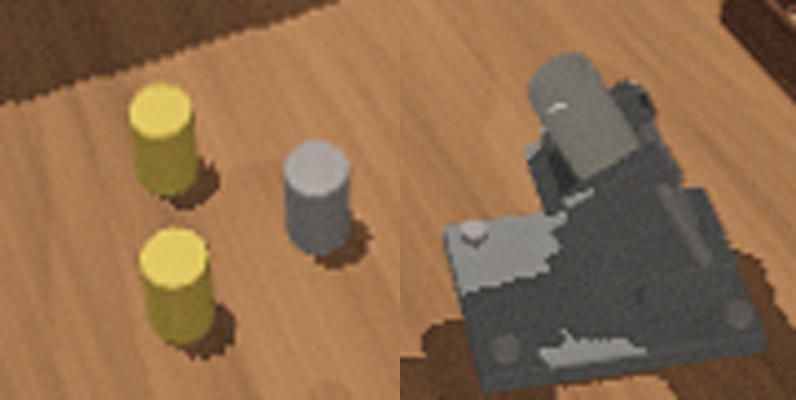

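The crop confirms it: the grey solid cylinder at (323,309) in the side view is the spacer, and the other two are yellow. The tube leans up and left in that crop. Next I fit the tube, rod and stand.

Run:
```python
from h import *
from scipy.optimize import least_squares
C={n:np.load(n+'c.npy') for n in('scene','side')}
def sel(n,c,r,z0,z1):
    P=C[n].reshape(-1,3);P=P[~np.isnan(P[:,0])];return P[(np.hypot(*(P[:,:2]-c).T)<r)&(P[:,2]>z0)&(P[:,2]<z1)]
def axis(y,l=.5): return np.array([-np.sin(l)*np.cos(y),-np.sin(l)*np.sin(y),np.cos(l)])
def fit(P):
    def parts(x):
        a=axis(x[2],x[3]);m=np.array([x[0],x[1],.139]);d=P-m;s=d@a;return s,np.linalg.norm(d-np.outer(s,a),axis=1)
    x=np.array([.625,-.05,0.3,.5])
    for k in range(6):
        s,r=parts(x);sel_=(s>-.038)&(s<-.003)&(abs(r-.0175)<(.012 if k<3 else .005))
        f=lambda z:np.r_[(parts(z)[1]-.0175)[sel_],(z[3]-.5)*3]
        x=least_squares(f,x,loss='soft_l1',f_scale=.002).x
    s,r=parts(x)
    return x.round(4),sel_.sum(),np.std((r-.0175)[sel_]),np.percentile(s[r<.0185],[95,99,100]).round(4)
Ps={n:sel(n,[.635,-.045],.06,.085,.17) for n in C}
for n in C: print(n,len(Ps[n]),fit(Ps[n]))
print('both',fit(np.concatenate([Ps['scene'],Ps['side']])))
# clamp base plate orientation
P=np.concatenate([sel(n,[.66,-.03],.13,.007,.02) for n in C]);print('base',len(P),cv2.minAreaRect((P[:,:2]*1000).astype(np.float32)))
# circles
def circ(n,c,r,z0,z1):
    P=sel(n,c,.05,z0,z1)[:,:2];x=least_squares(lambda x:np.hypot(*(P-x).T)-r,c,loss='soft_l1',f_scale=.002).x
    print(n,'r',r,z0,len(P),x.round(4))
for n in C:
    circ(n,[.605,.325],.021,.02,.06); circ(n,[.605,.325],.036,.0035,.009) if 0 else None
    P=sel(n,[.605,.325],.05,.115,.165);q=sel(n,[.605,.325],.05,.168,.19)
    print(n,'handle',len(P),cv2.minAreaRect((P[:,:2]*1000).astype(np.float32)),'top',len(q),q.mean(0),np.median(q[:,2]),cv2.minAreaRect((q[:,:2]*1000).astype(np.float32)))
    circ(n,[.463,-.237],.012,.006,.034)
    for c in([.463,-.237],):pass
```

```text
scene 997 (array([ 0.6247, -0.044 , -0.3734,  0.5   ]), np.int64(312), np.float64(0.001279754063993142), array([0.0002, 0.0021, 0.0036]))
side 770 (array([ 0.6238, -0.0432, -0.1478,  0.5   ]), np.int64(293), np.float64(0.0010489422703432846), array([-0.0003,  0.0008,  0.0019]))
both (array([ 0.6239, -0.0434, -0.2391,  0.4999]), np.int64(602), np.float64(0.001295843032881026), array([-0.0003,  0.0009,  0.0024]))
base 2749 ((650.7708740234375, -49.85863494873047), (114.55412292480469, 153.10621643066406), 75.11992645263672)
scene r 0.021 0.02 256 [0.5935 0.3221]
scene handle 302 ((600.583740234375, 327.9947509765625), (18.520837783813477, 33.538143157958984), 41.168426513671875) top 279 [0.59655196 0.323336   0.1774001 ] 0.17830868736557162 ((593.957763671875, 322.3830261230469), (27.905229568481445, 26.582820892333984), 1.1897464990615845)
scene r 0.012 0.006 24 [ 0.4599 -0.238 ]
side r 0.021 0.02 173 [0.5952 0.325 ]
side handle 181 ((589.4347534179688, 317.00970458984375), (21.668193817138672, 34.4091682434082), 52.167301177978516) top 74 [0.59232271 0.31740626 0.17584987] 0.17684648450197982 ((592.9464111328125, 321.7601013183594), (24.54251480102539, 27.579322814941406), 5.043788909912109)
side r 0.012 0.006 113 [ 0.4631 -0.235 ]
```

```bash
cat >> h.py <<'E'
from scipy.optimize import least_squares
def axis(y=-.25,l=.5): return np.array([-np.sin(l)*np.cos(y),-np.sin(l)*np.sin(y),np.cos(l)])
def rot(z,y):
    z=z/np.linalg.norm(z);y=y-z*(y@z);y=y/np.linalg.norm(y);return np.column_stack([np.cross(y,z),y,z])
def cur():
    o=ctrl.get_obs();return np.array(o['tool_pos']),Ro.from_rotvec(o['tool_rot']).as_matrix()
def rows(p,R,f=None,N=None):
    p0,R0=f or cur();w=Ro.from_matrix(R0.T@R).as_rotvec();t=R0.T@(p-p0)
    for n in range(N or 1,99):
        Rd=Ro.from_rotvec(w/n).as_matrix();M=sum(np.linalg.matrix_power(Rd,k) for k in range(n));td=np.linalg.solve(M,t)/.04
        a=w/n/np.radians(8)
        if max(abs(td).max(),abs(a).max())<=1:break
    print(n,'rows',td.round(3).tolist(),a.round(3).tolist())
    return p,R
YAW=-.25
DY=np.array([np.cos(YAW),np.sin(YAW),0]);DN=np.array([0,0,-1.])
RDOWN=rot(DN,DY)
E
python3 - <<'E'
from h import *
rows(np.array([.4625,-.2365,.13]),RDOWN)
E
```

```text
7 rows [-0.904, -0.485, 0.358] [-0.002, -0.0, 0.256]
```

Request:
drive_tool:
  steps:
    - {"translation": [-0.904,-0.485,0.358],"angular": [-0.002,0,0.256],"gripper": 0.6}
    - {"translation": [-0.904,-0.485,0.358],"angular": [-0.002,0,0.256],"gripper": 0.6}
    - {"translation": [-0.904,-0.485,0.358],"angular": [-0.002,0,0.256],"gripper": 0.6}
    - {"translation": [-0.904,-0.485,0.358],"angular": [-0.002,0,0.256],"gripper": 0.6}
    - {"translation": [-0.904,-0.485,0.358],"angular": [-0.002,0,0.256],"gripper": 0.6}
    - {"translation": [-0.904,-0.485,0.358],"angular": [-0.002,0,0.256],"gripper": 0.6}
    - {"translation": [-0.904,-0.485,0.358],"angular": [-0.002,0,0.256],"gripper": 0.6}
    - {"translation": [0,0,0],"angular": [0,0,0],"gripper": 0.6}

```text
t: 1.1
tool_pos: [0.461, -0.2372, 0.1289]
tool_rot: [-2.483, -1.921, -0.0]
contact_force: [0.2, 1.2, 0.4]
opening: 0.0512
grip_force: 0.0
```

```bash
cat >> h.py <<'E'
def circfit(P,c,r):
    P=P[:,:2];return least_squares(lambda x:np.hypot(*(P-x).T)-r,c,loss='soft_l1',f_scale=.002).x
def snap(name,cam='wrist'):
    im=ctrl.get_image(cam);cv2.imwrite(f'pics/{name}.png',im['color'][...,::-1]);return im,cloud(im)
E
python3 - <<'E'
from h import *
o=ctrl.get_obs();print(o['t'],o['tool_pos'],o['opening'])
im,X=snap('w1')
P=X.reshape(-1,3);c=im['color'].reshape(-1,3).astype(int)
print('cam',-im['R'].T@im['t'])
grey=(c.max(1)-c.min(1)<30)
for nm,k in(('grey',grey),('all',grey|True)):
    m=k&(np.hypot(P[:,0]-.4625,P[:,1]+.2365)<.03)&(abs(P[:,2]-.04)<.006)
    Q=P[m]; print(nm,m.sum(),Q.mean(0) if m.any() else '',[cv2.minEnclosingCircle((Q[:,:2]*1000).astype(np.float32)) if m.any() else ''])
rows(np.array([.4625,-.2365,.02]),RDOWN)
E
```

```text
1.1 [ 0.46095812 -0.23723036  0.12887766] 0.051212762283069306
cam [ 0.48231381 -0.16092811  0.2717594 ]
grey 560 [ 0.46465562 -0.23576234  0.03984474] [((464.4958801269531, -236.56861877441406), 11.821282386779785)]
all 578 [ 0.46469777 -0.23599912  0.03983688] [((464.5292053222656, -236.711669921875), 11.894362449645996)]
3 rows [0.001, 0.001, 0.916] [0.001, -0.003, -0.006]
```

View pics/w1.png

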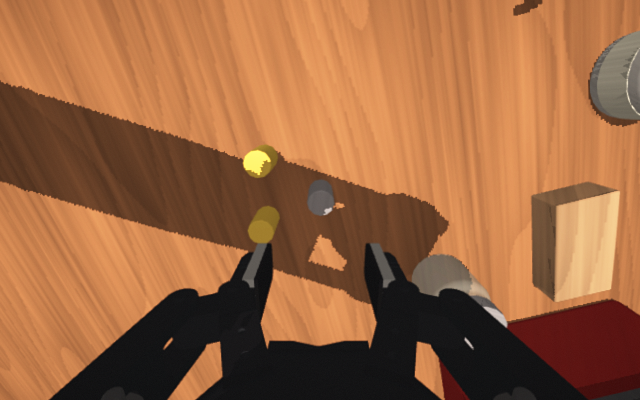

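Wrist view: the grey spacer is at (320,198), between the open fingers' line. The yellow ones are at (260,162) and (263,225), and the jar is at (450,285), so I check its clearance before descending.

Run:
```python
from h import *
P=np.load('sidec.npy').reshape(-1,3)
m=(abs(P[:,2]-.083)<.008)&(P[:,0]>.45)&(P[:,0]<.62)&(P[:,1]<-.2)&(P[:,1]>-.45)
print('jar',m.sum(),cv2.minEnclosingCircle((P[m][:,:2]*1000).astype(np.float32)))
rows(np.array([.4643,-.2365,.0185]),RDOWN,N=4)
```

```text
jar 876 ((562.759765625, -363.84765625), 27.209535598754883)
4 rows [0.004, 0.012, 0.696] [0.0, -0.002, -0.004]
```

Request:
drive_tool:
  steps:
    - {"translation": [0.004,0.012,0.696],"angular": [0,0,0],"gripper": 0.6}
    - {"translation": [0.004,0.012,0.696],"angular": [0,0,0],"gripper": 0.6}
    - {"translation": [0.004,0.012,0.696],"angular": [0,0,0],"gripper": 0.6}
    - {"translation": [0.004,0.012,0.696],"angular": [0,0,0],"gripper": 0.6}
    - {"translation": [0,0,0],"angular": [0,0,0],"gripper": 0.6}
    - {"translation": [0,0,0],"angular": [0,0,0],"gripper": 0.0}
    - {"translation": [0,0,0],"angular": [0,0,0],"gripper": 0.0}
    - {"translation": [0,0,0],"angular": [0,0,0],"gripper": 0.0}
  force: 40

```text
t: 2.15
tool_pos: [0.4669, -0.237, 0.0215]
tool_rot: [2.478, 1.924, 0.004]
contact_force: [-0.5, 1.3, 5.9]
opening: 0.022
grip_force: 39.4
```

Request:
drive_tool:
  steps:
    - {"translation": [0,0,0],"angular": [0,0,0],"gripper": 0.0}
    - {"translation": [0,0,-0.5],"angular": [0,0,0],"gripper": 0.0}
    - {"translation": [0,0,-1],"angular": [0,0,0],"gripper": 0.0}
    - {"translation": [0,0,-1],"angular": [0,0,0],"gripper": 0.0}
    - {"translation": [0,0,-1],"angular": [0,0,0],"gripper": 0.0}
    - {"translation": [0,0,-1],"angular": [0,0,0],"gripper": 0.0}
    - {"translation": [0,0,-1],"angular": [0,0,0],"gripper": 0.0}
    - {"translation": [0,0,0],"angular": [0,0,0],"gripper": 0.0}

```text
t: 3.15
tool_pos: [0.4668, -0.2376, 0.244]
tool_rot: [2.474, 1.921, 0.006]
contact_force: [0.5, -0.2, -1.1]
opening: 0.0224
grip_force: 39.5
```

Run:
```python
from h import *
o=ctrl.get_obs();print(o)
a=axis();m=np.array([.6239,-.0434,.139])
# spacer underside is 0.0185 beyond TCP; hover 25 mm before mouth
R=rot(-a,DY)
f=rows(m+a*(.0185+.03),R)
```

```text
{'t': 3.15, 'q': array([-6.13434447e-01, -2.06495889e-01,  1.83692700e+00,  8.23908037e-04,
        1.50113237e+00, -3.63109707e-01]), 'dq': array([-0.00064936,  0.0372273 ,  0.07407313,  0.00033857, -0.0143851 ,
        0.00081998]), 'effort': array([ 6.03195420e-02, -2.94873691e+01, -3.84990621e+01,  3.93653900e-03,
        1.30815483e-01,  2.70357168e-05]), 'tool_pos': array([ 0.46680418, -0.23762439,  0.24397586]), 'tool_rot': array([2.47404211, 1.92094561, 0.00582983]), 'contact_force': array([ 0.52474823, -0.19146598, -1.14935374]), 'wrist_torque': array([-0.05240241, -0.00109147, -0.02978395]), 'grip_force': 39.46114897727966, 'opening': 0.022367589137473366}
6 rows [0.947, 0.277, 0.327] [-0.585, 0.003, 0.0]
```

Request:
drive_tool:
  steps:
    - {"translation": [0.947,0.277,0.31],"angular": [-0.585,0.003,0],"gripper": 0}
    - {"translation": [0.947,0.277,0.31],"angular": [-0.585,0.003,0],"gripper": 0}
    - {"translation": [0.947,0.277,0.31],"angular": [-0.585,0.003,0],"gripper": 0}
    - {"translation": [0.947,0.277,0.31],"angular": [-0.585,0.003,0],"gripper": 0}
    - {"translation": [0.947,0.277,0.31],"angular": [-0.585,0.003,0],"gripper": 0}
    - {"translation": [0.947,0.277,0.31],"angular": [-0.585,0.003,0],"gripper": 0}
    - {"translation": [0,0,0],"angular": [0,0,0],"gripper": 0}
    - {"translation": [0,0,0],"angular": [0,0,0],"gripper": 0}

```text
t: 4.15
tool_pos: [0.5976, -0.0358, 0.1796]
tool_rot: [2.153, 1.672, 0.42]
contact_force: [0.2, -0.1, -1.3]
opening: 0.0225
grip_force: 39.5
```

```bash
cat >> h.py <<'E'
def tubefit(P,r0=.0175,x0=(.6239,-.0434),yaw=None,s0=-.038,s1=-.003,tol=.006):
    P=P.reshape(-1,3);P=P[np.isfinite(P[:,0])]
    P=P[(np.hypot(P[:,0]-.635,P[:,1]+.045)<.07)&(P[:,2]>.07)]
    def parts(x):
        a=axis(x[2]);d=P-np.array([x[0],x[1],.139]);s=d@a;return s,np.linalg.norm(d-np.outer(s,a),axis=1)
    x=np.array([*x0,-.25])
    for k in range(5):
        s,r=parts(x);q=(s>s0)&(s<s1)&(abs(r-r0)<(.009 if k<2 else tol))
        x=least_squares(lambda z:np.r_[(parts(z)[1]-r0)[q],((z[2]+.25)*.5 if yaw is None else (z[2]-yaw)*100)],x,loss='soft_l1',f_scale=.002).x
    s,r=parts(x)
    return x.round(4),q.sum(),np.std((r-r0)[q])
def cylcheck(P,m,a,R,s0,s1,r0):
    "offset of a cylinder of radius r0 from the line m+s a, in tool x,y"
    P=P.reshape(-1,3);P=P[np.isfinite(P[:,0])];d=P-m;s=d@a;e=d@R[:,:2]
    q=(s>s0)&(s<s1)&(np.hypot(*e.T)<r0+.008);e=e[q]
    if len(e)<10:return len(e)
    f=least_squares(lambda z:np.hypot(*(e-z).T)-r0,[0,0],loss='soft_l1',f_scale=.001)
    return len(e),f.x.round(4),e.mean(0).round(4)
E
python3 - <<'E'
from h import *
a=axis();m=np.array([.6239,-.0434,.139]);R=rot(-a,DY)
p,Rc=cur();print(ctrl.get_obs()['t'],p,'tilt err',Ro.from_matrix(Rc.T@R).as_rotvec(),'tool offs from mouth',R.T@(p-m))
ims=[]
for c in('scene','side','wrist'):
    im,X=snap('h_'+c,c)
    print(c,'tube',tubefit(X))
    print('  tube',cylcheck(X,m,a,R,-.036,-.004,.0175))
    print('  spacer',cylcheck(X,p,-Rc[:,2],Rc,-.019,-.003,.012))
    ims.append(im['color'])
cv2.imwrite('pics/h.png',np.hstack([cv2.resize(ims[1][110:260,290:440],(400,400)),cv2.resize(ims[2][50:350,170:470],(400,400))])[...,::-1])
E
```

```text
4.15 [ 0.59755934 -0.03582057  0.17958917] tilt err [-0.01077284 -0.00205867 -0.00044351] tool offs from mouth [ 0.00082703 -0.00458362 -0.04875516]
scene tube (array([ 0.6241, -0.0454, -0.2511]), np.int64(310), np.float64(0.001602887006842395))
  tube (286, array([-0.0019,  0.0006]), array([0.0034, 0.0057]))
  spacer (80, array([-0.0037,  0.0003]), array([0.0035, 0.0062]))
side tube (array([ 0.624 , -0.0425, -0.2482]), np.int64(290), np.float64(0.0010521920291708497))
  tube (268, array([ 0.0011, -0.0001]), array([-0.0039,  0.0004]))
  spacer (71, array([0.0004, 0.0003]), array([-0.0089,  0.0017]))
wrist tube (array([ 0.625 , -0.0425, -0.2396]), np.int64(884), np.float64(0.000657420478810535))
  tube (801, array([0.0009, 0.0006]), array([0.0042, 0.002 ]))
  spacer (407, array([-0.002 ,  0.0025]), array([0.0079, 0.0023]))
```

View pics/h.png

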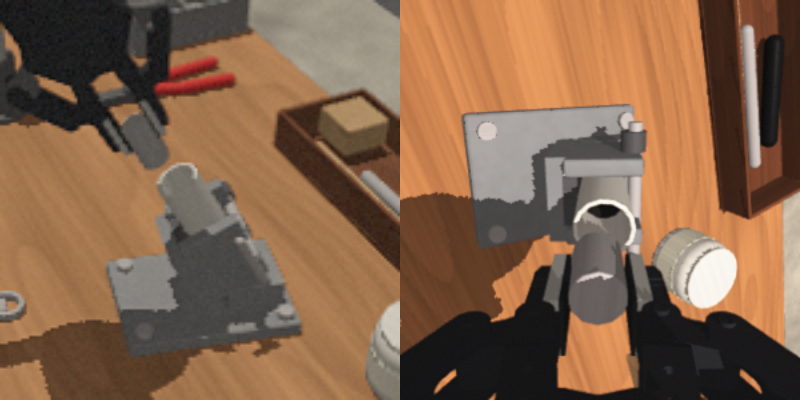

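Side crop: the spacer is held above and in line with the tube mouth. The wrist crop shows the spacer at (600,285) just short of the open bore at (603,215). I correct the lateral offset and go in gently.

Request:
drive_tool:
  steps:
    - {"translation": [0.022,0.1,0.2],"angular": [-0.08,-0.01,0],"gripper": 0}
    - {"translation": [0,0,0.2],"angular": [0,0,0],"gripper": 0}
    - {"translation": [0,0,0.2],"angular": [0,0,0],"gripper": 0}
    - {"translation": [0,0,0.15],"angular": [0,0,0],"gripper": 0}
    - {"translation": [0,0,0.1],"angular": [0,0,0],"gripper": 0}
    - {"translation": [0,0,0],"angular": [0,0,0],"gripper": 0}

```text
t: 5.05
tool_pos: [0.6179, -0.0397, 0.1528]
tool_rot: [2.144, 1.664, 0.429]
contact_force: [0.4, 1.0, -1.2]
opening: 0.0228
grip_force: 39.5
```

```bash
cat > st.py <<'E'
from h import *
a=axis();m=np.array([.6239,-.0434,.139]);R=rot(-a,DY)
p,Rc=cur();o=ctrl.get_obs();print(o['t'],'rot err',Ro.from_matrix(Rc.T@R).as_rotvec().round(4),'offs',(R.T@(p-m)).round(4),'F tool',(Rc.T@o['contact_force']).round(2))
E
cat > st2.py <<'E'
from st import *
for c in('scene','side','wrist'):
    im,X=snap('i_'+c,c)
    print(c,'  tube',cylcheck(X,m,a,R,-.036,-.004,.0175),'  spacer',cylcheck(X,p,-Rc[:,2],Rc,-.018,-.003,.012))
E
python3 st2.py
```

```text
5.05 rot err [ 0.0025 -0.0011 -0.0009] offs [ 0.0021  0.0007 -0.0154] F tool [ 1.05 -0.44  1.16]
scene   tube (225, array([-0.0019,  0.0003]), array([0.0077, 0.0097]))   spacer (108, array([-0.0029,  0.0008]), array([0.003, 0.006]))
side   tube (200, array([ 0.0019, -0.0002]), array([-0.0108,  0.0011]))   spacer (106, array([-0.0003, -0.0004]), array([-0.0086,  0.0006]))
wrist   tube (844, array([0.    , 0.0013]), array([0.0127, 0.001 ]))   spacer (713, array([-0.    ,  0.0013]), array([0.0094, 0.001 ]))
```

No contact force, and about 6 mm is already in. I go on to about 18 mm.

Request:
drive_tool:
  steps:
    - {"translation": [-0.01,-0.01,0.1],"angular": [0,0,0],"gripper": 0}
    - {"translation": [0,0,0.1],"angular": [0,0,0],"gripper": 0}
    - {"translation": [0,0,0.1],"angular": [0,0,0],"gripper": 0}
    - {"translation": [0,0,0],"angular": [0,0,0],"gripper": 0}

```text
t: 5.7
tool_pos: [0.6229, -0.0415, 0.1419]
tool_rot: [2.144, 1.664, 0.428]
contact_force: [0.0, -1.0, -1.3]
opening: 0.0222
grip_force: 39.5
```

```bash
python3 st2.py
```

```text
5.7 rot err [ 0.0021 -0.001  -0.0009] offs [ 0.0016  0.0001 -0.0032] F tool [-0.97 -0.38  1.27]
scene   tube (227, array([-0.0023,  0.0003]), array([0.0077, 0.0095]))   spacer (118, array([0.0008, 0.0038]), array([0.0066, 0.0072]))
side   tube (194, array([ 0.0019, -0.0003]), array([-0.0112,  0.0015]))   spacer (116, array([-0.0058,  0.0003]), array([-0.0121,  0.001 ]))
wrist   tube (1018, array([-0.0001,  0.0012]), array([0.0137, 0.0012]))   spacer (841, array([0.0038, 0.0012]), array([0.0116, 0.0011]))
```

Free of side load. I release by opening a little so the lower finger guides the slide, then open more and back off.

Request:
drive_tool:
  steps:
    - {"translation": [0,0,0],"angular": [0,0,0],"gripper": 0.36}
    - {"translation": [0,0,0],"angular": [0,0,0],"gripper": 0.36}
    - {"translation": [0,0,0],"angular": [0,0,0],"gripper": 0.4}
    - {"translation": [0,0,0],"angular": [0,0,0],"gripper": 0.5}
    - {"translation": [0,0,-0.5],"angular": [0,0,0],"gripper": 0.5}
    - {"translation": [0,0,-1],"angular": [0,0,0],"gripper": 0.5}
    - {"translation": [0,0,-1],"angular": [0,0,0],"gripper": 0.5}
    - {"translation": [0,0,0],"angular": [0,0,0],"gripper": 0.5}

```text
t: 6.85
tool_pos: [0.5777, -0.0297, 0.2352]
tool_rot: [2.137, 1.659, 0.436]
contact_force: [0.6, 0.8, -0.1]
opening: 0.0425
grip_force: 0.0
```

```bash
cat > tube.py <<'E'
from st import *
import sys
im,X=snap(sys.argv[1],'wrist')
P=X.reshape(-1,3);d=P-m;s=d@a;e=np.hypot(*(d@R[:,:2]-[0,.0006]).T)
q=(e<.011);print('in-bore s (mouth=0):',q.sum(),np.percentile(s[q],[1,5,25,50,75,95]).round(4))
q=(abs(e-.0162)<.0012)&(abs(s)<.008);print('rim s',q.sum(),np.percentile(s[q],[50,90]).round(4))
cv2.imwrite(f'pics/{sys.argv[1]}c.png',cv2.resize(im['color'][50:350,170:470],(600,600))[...,::-1])
E
python3 tube.py r1
```

```text
6.85 rot err [ 0.0114 -0.002  -0.0009] offs [ 0.0019  0.0039 -0.1075] F tool [0.94 0.25 0.24]
in-bore s (mouth=0): 366 [-0.0215 -0.0153 -0.0146 -0.0141 -0.0136 -0.0131]
rim s 260 [-0.0003  0.0007]
```

View pics/r1c.png

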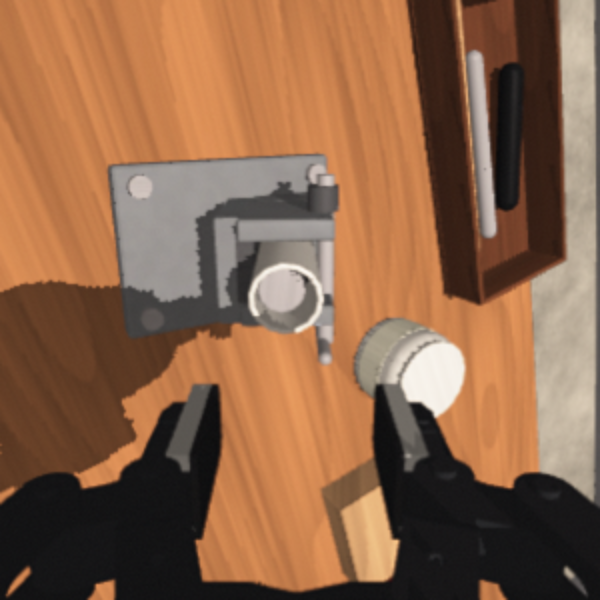

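The crop shows the spacer inside the bore at (285,292), its top 14 mm below the mouth, so the buffer is about 36 mm up. Now I go to the rod.

Run:
```python
from h import *
rows(np.array([.57,.32,.27]),rot(DN,np.array([1,.04,0])))
```

```text
9 rows [0.963, -0.101, -0.15] [0.401, 0.057, -0.226]
```

Request:
drive_tool:
  steps:
    - {"translation": [0.963,-0.101,-0.15],"angular": [0.401,0.057,-0.226],"gripper": 0.8}
    - {"translation": [0.963,-0.101,-0.15],"angular": [0.401,0.057,-0.226],"gripper": 0.8}
    - {"translation": [0.963,-0.101,-0.15],"angular": [0.401,0.057,-0.226],"gripper": 0.8}
    - {"translation": [0.963,-0.101,-0.15],"angular": [0.401,0.057,-0.226],"gripper": 0.8}
    - {"translation": [0.963,-0.101,-0.15],"angular": [0.401,0.057,-0.226],"gripper": 0.8}
    - {"translation": [0.963,-0.101,-0.15],"angular": [0.401,0.057,-0.226],"gripper": 0.8}
    - {"translation": [0.963,-0.101,-0.15],"angular": [0.401,0.057,-0.226],"gripper": 0.8}
    - {"translation": [0.963,-0.101,-0.15],"angular": [0.401,0.057,-0.226],"gripper": 0.8}

```text
t: 7.9
tool_pos: [0.5739, 0.2827, 0.2598]
tool_rot: [2.184, 2.204, 0.043]
contact_force: [0.1, 0.1, 0.4]
opening: 0.0684
grip_force: 0.0
```

Request:
drive_tool:
  steps:
    - {"translation": [0.963,-0.101,-0.15],"angular": [0.401,0.057,-0.226],"gripper": 0.8}
    - {"translation": [0,0,0],"angular": [0,0,0],"gripper": 0.8}
    - {"translation": [0,0,0],"angular": [0,0,0],"gripper": 0.8}

```text
t: 8.28
tool_pos: [0.5694, 0.3196, 0.2658]
tool_rot: [-2.175, -2.262, 0.008]
contact_force: [-0.7, -0.1, -0.1]
opening: 0.068
grip_force: 0.0
```

Run:
```python
from h import *
o=ctrl.get_obs();print(o['t'],o['tool_pos'])
im,X=snap('rod1')
P=X.reshape(-1,3)
def rect(m): return cv2.minAreaRect((P[m][:,:2]*1000).astype(np.float32)) if m.sum()>5 else m.sum()
near=np.hypot(P[:,0]-.594,P[:,1]-.322)<.045
m=near&(abs(P[:,2]-.18)<.007);print('top',m.sum(),np.median(P[m][:,2]),P[m].mean(0),rect(m))
m=near&(abs(P[:,2]-.066)<.005);print('rim',m.sum(),cv2.minEnclosingCircle((P[m][:,:2]*1000).astype(np.float32)))
m=near&(P[:,2]>.03)&(P[:,2]<.062);print('socket',m.sum(),circfit(P[m],[.594,.322],.021))
m=near&(P[:,2]>.11)&(P[:,2]<.165);print('handle side',m.sum(),P[m].min(0),P[m].max(0),[np.percentile(P[m][:,i],[2,50,98]).round(4) for i in(0,1)])
cv2.imwrite('pics/rod1c.png',im['color'][...,::-1])
```

```text
8.275 [0.56939711 0.31958576 0.2657549 ]
top 892 0.17985229890865745 [0.59565992 0.32444631 0.17955492] ((596.0183715820312, 323.29443359375), (26.01262664794922, 25.565540313720703), 1.048987865447998)
rim 338 ((596.1131591796875, 323.4310302734375), 20.78325653076172)
socket 164 [0.59638383 0.32191832]
handle side 380 [0.58290962 0.31259382 0.1120157 ] [0.60813995 0.33632221 0.16484722] [array([0.583 , 0.5928, 0.607 ]), array([0.3157, 0.3357, 0.3362])]
```

View pics/rod1c.png

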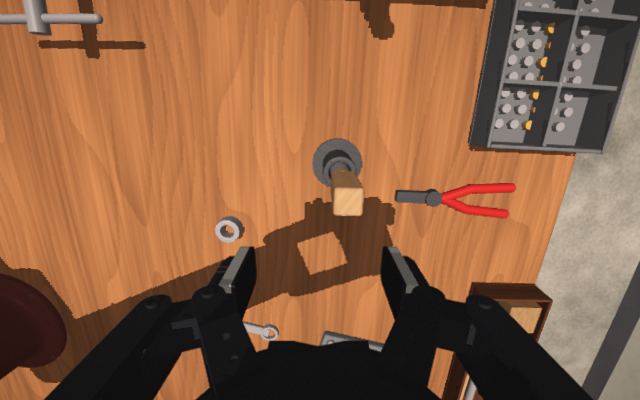

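The wrist view shows the handle top at (348,200), in the stand at (337,163), clear of the pliers at (432,198) and the ring at (228,230). The top height of 0.180 and the 26 mm square match.

Run:
```python
from h import *
Rr=rot(DN,np.array([1,.018,0]))
f=rows(np.array([.5962,.3231,.215]),Rr)
rows(np.array([.5962,.3231,.124]),Rr,f)
```

```text
2 rows [0.037, 0.339, 0.638] [-0.021, 0.002, 0.074]
3 rows [0.0, 0.0, 0.758] [0.0, 0.0, 0.0]
```

Request:
drive_tool:
  steps:
    - {"translation": [0.037,0.339,0.638],"angular": [-0.021,0.002,0.074],"gripper": 0.8}
    - {"translation": [0.037,0.339,0.638],"angular": [-0.021,0.002,0.074],"gripper": 0.8}
    - {"translation": [0,0,0.758],"angular": [0,0,0],"gripper": 0.8}
    - {"translation": [0,0,0.758],"angular": [0,0,0],"gripper": 0.8}
    - {"translation": [0,0,0.758],"angular": [0,0,0],"gripper": 0.8}
    - {"translation": [0,0,0],"angular": [0,0,0],"gripper": 0.8}
    - {"translation": [0,0,0],"angular": [0,0,0],"gripper": 0.8}

```text
t: 9.2
tool_pos: [0.5973, 0.3238, 0.127]
tool_rot: [2.201, 2.241, 0.006]
contact_force: [-0.1, 1.2, 0.2]
opening: 0.0683
grip_force: 0.0
```

Request:
drive_tool:
  steps:
    - {"translation": [0,0,0],"angular": [0,0,0],"gripper": 0}
    - {"translation": [0,0,0],"angular": [0,0,0],"gripper": 0}
    - {"translation": [0,0,0],"angular": [0,0,0],"gripper": 0}
    - {"translation": [0,0,0],"angular": [0,0,0],"gripper": 0}
    - {"translation": [0,0,0],"angular": [0,0,0],"gripper": 0}
  force: 100

```text
t: 9.82
tool_pos: [0.597, 0.3246, 0.1274]
tool_rot: [2.2, 2.242, 0.005]
contact_force: [-2.0, -0.7, 5.0]
opening: 0.0249
grip_force: 98.3
```

```bash
python3 -c "
from h import *
o=ctrl.get_obs();print({k:o[k] for k in('t','tool_pos','tool_rot','contact_force','wrist_torque','opening','grip_force')})"
```

```text
{'t': 9.825, 'tool_pos': array([0.59699342, 0.32459208, 0.12739982]), 'tool_rot': array([2.19974625, 2.24202187, 0.00525233]), 'contact_force': array([-2.01556731, -0.67709797,  5.01952091]), 'wrist_torque': array([-0.07496704,  0.5658394 , -0.02542097]), 'opening': 0.024927690721059475, 'grip_force': 98.30976605415344}
```

Request:
drive_tool:
  steps:
    - {"translation": [0,0,-0.4],"angular": [0,0,0],"gripper": 0}
    - {"translation": [0,0,-0.8],"angular": [0,0,0],"gripper": 0}
    - {"translation": [0,0,-1],"angular": [0,0,0],"gripper": 0}
    - {"translation": [0,0,-1],"angular": [0,0,0],"gripper": 0}
    - {"translation": [0,0,-1],"angular": [0,0,0],"gripper": 0}
    - {"translation": [0,0,0],"angular": [0,0,0],"gripper": 0}

```text
t: 10.58
tool_pos: [0.598, 0.3246, 0.2987]
tool_rot: [2.198, 2.239, 0.016]
contact_force: [0.6, -0.2, -4.1]
opening: 0.0247
grip_force: 99.0
```

Run:
```python
from h import *
o=ctrl.get_obs();print({k:o[k] for k in('t','tool_pos','contact_force','opening','grip_force')})
im,X=snap('rl','wrist');p,R=cur()
print('shaft offsets tool xy near end:',cylcheck(X,p,-R[:,2],R,-.115,-.08,.0115),' upper',cylcheck(X,p,-R[:,2],R,-.07,-.03,.0115))
P=X.reshape(-1,3);d=(P-p)@R;q=np.hypot(d[:,0],d[:,1])<.02;print('end',np.percentile(d[q,2],[95,99,100]))
a=axis();m=np.array([.6242,-.0432,.139]);Rt=rot(-a,DY)
rows(m+a*(.1194+.03),Rt)
```

```text
{'t': 10.575, 'tool_pos': array([0.59803808, 0.32463591, 0.29874911]), 'contact_force': array([ 0.60157742, -0.19551878, -4.14489846]), 'opening': 0.02466128250954045, 'grip_force': 98.97305846214294}
shaft offsets tool xy near end: (244, array([-0.0014,  0.0017]), array([0.008 , 0.0015]))  upper (511, array([-0.0015,  0.002 ]), array([0.008 , 0.0018]))
end [0.22835313 0.28621588 0.29064898]
9 rows [-0.979, -0.036, 0.073] [-0.392, -0.056, 0.209]
```

Request:
drive_tool:
  steps:
    - {"translation": [-0.979,-0.036,0.073],"angular": [-0.392,-0.056,0.209],"gripper": 0}
    - {"translation": [-0.979,-0.036,0.073],"angular": [-0.392,-0.056,0.209],"gripper": 0}
    - {"translation": [-0.979,-0.036,0.073],"angular": [-0.392,-0.056,0.209],"gripper": 0}
    - {"translation": [-0.979,-0.036,0.073],"angular": [-0.392,-0.056,0.209],"gripper": 0}
    - {"translation": [-0.979,-0.036,0.073],"angular": [-0.392,-0.056,0.209],"gripper": 0}
    - {"translation": [-0.979,-0.036,0.073],"angular": [-0.392,-0.056,0.209],"gripper": 0}
    - {"translation": [-0.979,-0.036,0.073],"angular": [-0.392,-0.056,0.209],"gripper": 0}
    - {"translation": [-0.979,-0.036,0.073],"angular": [-0.392,-0.056,0.209],"gripper": 0}

```text
t: 11.62
tool_pos: [0.5607, 0.0117, 0.2677]
tool_rot: [2.162, 1.733, 0.375]
contact_force: [-0.3, -0.7, -3.2]
opening: 0.0249
grip_force: 99.3
```

Request:
drive_tool:
  steps:
    - {"translation": [-0.979,-0.036,0.073],"angular": [-0.392,-0.056,0.209],"gripper": 0}
    - {"translation": [0,0,0],"angular": [0,0,0],"gripper": 0}
    - {"translation": [0,0,0],"angular": [0,0,0],"gripper": 0}

```text
t: 12.0
tool_pos: [0.5532, -0.0253, 0.2666]
tool_rot: [2.149, 1.669, 0.418]
contact_force: [-0.2, 0.7, -3.6]
opening: 0.0248
grip_force: 99.5
```

```bash
cat > st3.py <<'E'
from st import *
for c in('scene','side','wrist'):
    im,X=snap('j_'+c,c)
    print(c,'  tube',cylcheck(X,m,a,R,-.036,-.004,.0175),'  shaft low',cylcheck(X,p,-Rc[:,2],Rc,-.115,-.07,.0115),' up',cylcheck(X,p,-Rc[:,2],Rc,-.08,-.05,.0115))
E
python3 st3.py
```

```text
12.0 rot err [-0.0071  0.002   0.0005] offs [ 1.00e-04 -2.90e-03 -1.47e-01] F tool [ 0.63 -1.99  3.02]
scene   tube (285, array([-0.0016,  0.0007]), array([0.0036, 0.0059]))   shaft low (223, array([-0.0041, -0.0012]), array([0.0026, 0.0049]))  up (157, array([-0.0037, -0.0006]), array([0.0029, 0.0055]))
side   tube (267, array([ 0.001 , -0.0003]), array([-0.0045,  0.0006]))   shaft low (212, array([ 0.0006, -0.001 ]), array([-0.0084,  0.0003]))  up (149, array([ 0.0008, -0.0007]), array([-0.0082,  0.0005]))
wrist   tube (475, array([-0.0067, -0.0035]), array([0.0058, 0.0017]))   shaft low (353, array([-0.001 ,  0.0014]), array([0.0083, 0.0012]))  up (329, array([-0.001 ,  0.0017]), array([0.0084, 0.0016]))
```

Request:
drive_tool:
  steps:
    - {"translation": [0.035,0.075,0.15],"angular": [-0.05,0.015,0],"gripper": 0}
    - {"translation": [0,0,0.2],"angular": [0,0,0],"gripper": 0}
    - {"translation": [0,0,0.1],"angular": [0,0,0],"gripper": 0}
    - {"translation": [0,0,0],"angular": [0,0,0],"gripper": 0}
    - {"translation": [0,0,0],"angular": [0,0,0],"gripper": 0}

```text
t: 12.78
tool_pos: [0.5656, -0.027, 0.2553]
tool_rot: [2.14, 1.664, 0.429]
contact_force: [0.0, -0.2, -3.7]
opening: 0.0247
grip_force: 99.5
```

```bash
python3 st3.py
```

```text
12.775 rot err [ 0.0047 -0.0002  0.0007] offs [ 0.0015  0.0026 -0.1311] F tool [-0.23 -1.73  3.26]
scene   tube (278, array([-0.0016,  0.0005]), array([0.0037, 0.0061]))   shaft low (224, array([-0.0041, -0.0013]), array([0.0026, 0.0049]))  up (155, array([-0.0036, -0.0011]), array([0.003 , 0.0054]))
side   tube (257, array([ 0.0013, -0.0003]), array([-0.005 ,  0.0006]))   shaft low (202, array([ 0.    , -0.0017]), array([-0.009 , -0.0003]))  up (140, array([ 0.0001, -0.0014]), array([-0.0089,  0.    ]))
wrist   tube (410, array([-0.0021,  0.005 ]), array([ 0.0085, -0.0005]))   shaft low (352, array([-0.0018,  0.    ]), array([ 0.0076, -0.0001]))  up (332, array([-0.0017,  0.0004]), array([0.0076, 0.0001]))
```

Request:
drive_tool:
  steps:
    - {"translation": [0.01,-0.025,0.1],"angular": [0.03,0,0],"gripper": 0}
    - {"translation": [0,0,0.15],"angular": [0,0,0],"gripper": 0}
    - {"translation": [0,0,0.15],"angular": [0,0,0],"gripper": 0}
    - {"translation": [0,0,0.1],"angular": [0,0,0],"gripper": 0}
    - {"translation": [0,0,0],"angular": [0,0,0],"gripper": 0}

```text
t: 13.55
tool_pos: [0.5739, -0.0288, 0.2364]
tool_rot: [2.144, 1.667, 0.424]
contact_force: [0.3, -0.2, -4.3]
opening: 0.0247
grip_force: 99.5
```

```bash
python3 st.py
```

```text
13.55 rot err [-0.0009 -0.      0.0008] offs [ 0.0018  0.001  -0.1104] F tool [-0.11 -1.74  3.95]
```

Rod end is about 9 mm inside with no side load. Now I push.

Request:
drive_tool:
  steps:
    - {"translation": [0,0,0.1],"angular": [0,0,0],"gripper": 0}
    - {"translation": [0,0,0.1],"angular": [0,0,0],"gripper": 0}
    - {"translation": [0,0,0.1],"angular": [0,0,0],"gripper": 0}
    - {"translation": [0,0,0.1],"angular": [0,0,0],"gripper": 0}
    - {"translation": [0,0,0],"angular": [0,0,0],"gripper": 0}
  force: 120

```text
t: 14.18
tool_pos: [0.5818, -0.0307, 0.223]
tool_rot: [2.143, 1.666, 0.426]
contact_force: [0.1, 0.1, -1.5]
opening: 0.0249
grip_force: 117.9
```

```bash
python3 st.py
```

```text
14.175 rot err [ 0.001  -0.0002  0.0007] offs [ 0.0019  0.0018 -0.0948] F tool [ 0.13 -0.62  1.34]
```

Request:
drive_tool:
  steps:
    - {"translation": [0,0,0.1],"angular": [0,0,0],"gripper": 0}
    - {"translation": [0,0,0.1],"angular": [0,0,0],"gripper": 0}
    - {"translation": [0,0,0.1],"angular": [0,0,0],"gripper": 0}
    - {"translation": [0,0,0.1],"angular": [0,0,0],"gripper": 0}
    - {"translation": [0,0,0],"angular": [0,0,0],"gripper": 0}

```text
t: 14.8
tool_pos: [0.589, -0.0326, 0.2085]
tool_rot: [2.144, 1.666, 0.425]
contact_force: [-1.7, 1.0, -0.4]
opening: 0.0246
grip_force: 117.4
```

```bash
python3 st.py
```

```text
14.8 rot err [ 0.0001 -0.      0.0008] offs [ 0.0018  0.0014 -0.0785] F tool [ 0.56 -1.85 -0.55]
```

Request:
drive_tool:
  steps:
    - {"translation": [0,0,0.08],"angular": [0,0,0],"gripper": 0}
    - {"translation": [0,0,0.08],"angular": [0,0,0],"gripper": 0}
    - {"translation": [0,0,0.05],"angular": [0,0,0],"gripper": 0}
    - {"translation": [0,0,0],"angular": [0,0,0],"gripper": 0}

```text
t: 15.3
tool_pos: [0.5929, -0.0336, 0.2013]
tool_rot: [2.144, 1.666, 0.425]
contact_force: [0.1, -0.0, -1.3]
opening: 0.0249
grip_force: 118.1
```

```bash
python3 st.py
```

```text
15.3 rot err [ 0.0002 -0.0002  0.0007] offs [ 0.0018  0.0014 -0.0703] F tool [ 0.   -0.53  1.16]
```

Request:
drive_tool:
  steps:
    - {"translation": [0,0,0.04],"angular": [0,0,0],"gripper": 0}
    - {"translation": [0,0,0.04],"angular": [0,0,0],"gripper": 0}
    - {"translation": [0,0,0],"angular": [0,0,0],"gripper": 0}

```text
t: 15.68
tool_pos: [0.5944, -0.0337, 0.2015]
tool_rot: [2.143, 1.666, 0.426]
contact_force: [-12.0, 3.5, 11.7]
opening: 0.0246
grip_force: 120.3
```

```bash
python3 st.py
```

```text
15.675 rot err [ 0.0004 -0.0003  0.0008] offs [ 0.0021  0.0028 -0.0697] F tool [  0.45  -5.37 -16.26]
```

Bottomed at the predicted depth. Now a firm press.

Request:
drive_tool:
  steps:
    - {"translation": [0,0,0.04],"angular": [0,0,0],"gripper": 0}
    - {"translation": [0,0,0],"angular": [0,0,0],"gripper": 0}
    - {"translation": [0,0,0],"angular": [0,0,0],"gripper": 0}
    - {"translation": [0,0,0],"angular": [0,0,0],"gripper": 0}

```text
t: 16.18
tool_pos: [0.5951, -0.0338, 0.2017]
tool_rot: [2.143, 1.666, 0.426]
contact_force: [-19.0, 4.8, 20.3]
opening: 0.0245
grip_force: 121.7
```

```bash
python3 st.py
```

```text
16.175 rot err [ 0.0005 -0.0003  0.0009] offs [ 0.0022  0.0035 -0.0695] F tool [ 1.000e-02 -7.470e+00 -2.725e+01]
```

Pressed with about 28 N. I withdraw along the axis.

Request:
drive_tool:
  steps:
    - {"translation": [0,-0.05,-0.2],"angular": [0,0,0],"gripper": 0}
    - {"translation": [0,0,-0.4],"angular": [0,0,0],"gripper": 0}
    - {"translation": [0,0,-0.6],"angular": [0,0,0],"gripper": 0}
    - {"translation": [0,0,-0.8],"angular": [0,0,0],"gripper": 0}
    - {"translation": [0,0,-0.8],"angular": [0,0,0],"gripper": 0}
    - {"translation": [0,0,0],"angular": [0,0,0],"gripper": 0}

```text
t: 16.92
tool_pos: [0.5417, -0.0203, 0.2982]
tool_rot: [2.14, 1.664, 0.43]
contact_force: [0.5, -0.2, -3.6]
opening: 0.0248
grip_force: 118.4
```

Run:
```python
from st import *
P=cloud(ctrl.get_image('wrist')).reshape(-1,3);d=P-m;s=d@a;e=np.hypot(*(d@R[:,:2]-[0,.0006]).T)
q=(e<.009)&(s<.02);print('in-bore',q.sum(),np.percentile(s[q],[5,25,50,75]).round(4) if q.any() else '')
rows(np.array([.597,.3246,.1274+.125]),Ro.from_rotvec([2.2,2.242,.005]).as_matrix())
```

```text
16.925 rot err [ 0.0055 -0.0007  0.0007] offs [ 0.002   0.0014 -0.1806] F tool [-0.1  -1.3   3.37]
in-bore 107 [-0.0513 -0.0506 -0.0501 -0.0498]
9 rows [0.976, -0.002, 0.115] [0.395, 0.055, -0.208]
```

The spacer top is 50 mm below the mouth, so both parts are home. I return to the stand.

Request:
drive_tool:
  steps:
    - {"translation": [0.976,-0.002,0.115],"angular": [0.395,0.055,-0.208],"gripper": 0}
    - {"translation": [0.976,-0.002,0.115],"angular": [0.395,0.055,-0.208],"gripper": 0}
    - {"translation": [0.976,-0.002,0.115],"angular": [0.395,0.055,-0.208],"gripper": 0}
    - {"translation": [0.976,-0.002,0.115],"angular": [0.395,0.055,-0.208],"gripper": 0}
    - {"translation": [0.976,-0.002,0.115],"angular": [0.395,0.055,-0.208],"gripper": 0}
    - {"translation": [0.976,-0.002,0.115],"angular": [0.395,0.055,-0.208],"gripper": 0}
    - {"translation": [0.976,-0.002,0.115],"angular": [0.395,0.055,-0.208],"gripper": 0}
    - {"translation": [0.976,-0.002,0.115],"angular": [0.395,0.055,-0.208],"gripper": 0}

```text
t: 17.98
tool_pos: [0.5964, 0.2866, 0.253]
tool_rot: [2.203, 2.181, 0.049]
contact_force: [-0.3, -0.0, -3.3]
opening: 0.0248
grip_force: 118.6
```

Request:
drive_tool:
  steps:
    - {"translation": [0.976,-0.002,0.115],"angular": [0.395,0.055,-0.208],"gripper": 0}
    - {"translation": [0,0,0],"angular": [0,0,0],"gripper": 0}
    - {"translation": [0,0,0],"angular": [0,0,0],"gripper": 0}

```text
t: 18.35
tool_pos: [0.5969, 0.3241, 0.2492]
tool_rot: [-2.201, -2.241, 0.001]
contact_force: [-0.2, -0.2, -3.5]
opening: 0.0248
grip_force: 118.7
```

```bash
cat > sd.py <<'E'
from h import *
T=np.array([.597,.3246,.1274]);RT=Ro.from_rotvec([2.2,2.242,.005]).as_matrix()
o=ctrl.get_obs();p,R=cur();print(o['t'],(p-T).round(4),'rot',Ro.from_matrix(R.T@RT).as_rotvec().round(4),o['contact_force'].round(1))
E
python3 - <<'E'
from sd import *
rows(T+[0,0,.07],RT)
for c in('scene','side','wrist'):
    im,X=snap('k_'+c,c);P=X.reshape(-1,3);near=np.hypot(P[:,0]-.595,P[:,1]-.323)<.04
    q=near&(P[:,2]>.025)&(P[:,2]<.06);r=near&(P[:,2]>.064)&(P[:,2]<.068)
    print(c,'socket',q.sum(),circfit(P[q],[.595,.323],.021).round(4),'rim',cv2.minEnclosingCircle((P[r][:,:2]*1000).astype(np.float32)))
    for lo,hi in((.14,.18),(.18,.22)):
        q=near&(P[:,2]>lo)&(P[:,2]<hi);print('   rod',lo,q.sum(),circfit(P[q],[.595,.323],.0115).round(4) if q.sum()>9 else '')
E
```

```text
18.35 [-1.000e-04 -5.000e-04  1.218e-01] rot [-0.0038  0.0018 -0.0009] [-0.2 -0.2 -3.5]
2 rows [0.006, 0.001, 0.648] [-0.014, 0.007, -0.003]
scene socket 326 [0.5957 0.3227] rim ((594.802001953125, 322.6339416503906), 20.9942684173584)
   rod 0.14 193 [0.5944 0.3218]
   rod 0.18 200 [0.5943 0.3211]
side socket 166 [0.5947 0.3245] rim ((595.7822265625, 322.68963623046875), 22.600589752197266)
   rod 0.14 110 [0.5954 0.3233]
   rod 0.18 122 [0.5962 0.324 ]
wrist socket 268 [0.5997 0.3274] rim ((596.297119140625, 323.16900634765625), 20.712501525878906)
   rod 0.14 318 [0.5973 0.3217]
   rod 0.18 526 [0.5977 0.3218]
```

Request:
drive_tool:
  steps:
    - {"translation": [0.01,0,0.6],"angular": [-0.03,0.014,0],"gripper": 0}
    - {"translation": [0,0,0.6],"angular": [0,0,0],"gripper": 0}
    - {"translation": [0,0,0.3],"angular": [0,0,0],"gripper": 0}
    - {"translation": [0,0,0.3],"angular": [0,0,0],"gripper": 0}
    - {"translation": [0,0,0],"angular": [0,0,0],"gripper": 0}

```text
t: 19.12
tool_pos: [0.5971, 0.325, 0.1788]
tool_rot: [2.201, 2.241, 0.008]
contact_force: [-0.3, -0.1, -2.2]
opening: 0.0247
grip_force: 119.1
```

```bash
python3 sd.py
```

```text
19.125 [0.0001 0.0004 0.0514] rot [ 0.0016 -0.0014 -0.0009] [-0.3 -0.1 -2.2]
```

Inside the socket (51 mm to go) and unloaded. I lower most of the way.

Request:
drive_tool:
  steps:
    - {"translation": [0,0,0.3],"angular": [0,0,0],"gripper": 0}
    - {"translation": [0,0,0.3],"angular": [0,0,0],"gripper": 0}
    - {"translation": [0,0,0.3],"angular": [0,0,0],"gripper": 0}
    - {"translation": [0,0,0.2],"angular": [0,0,0],"gripper": 0}
    - {"translation": [0,0,0],"angular": [0,0,0],"gripper": 0}

```text
t: 19.75
tool_pos: [0.5974, 0.3253, 0.1341]
tool_rot: [2.201, 2.241, 0.008]
contact_force: [-1.4, 0.3, -4.5]
opening: 0.0252
grip_force: 119.0
```

```bash
python3 sd.py
```

```text
19.75 [0.0004 0.0007 0.0067] rot [ 0.0015 -0.0014 -0.0007] [-1.4  0.3 -4.5]
```

Request:
drive_tool:
  steps:
    - {"translation": [0,0,0.05],"angular": [0,0,0],"gripper": 0}
    - {"translation": [0,0,0.05],"angular": [0,0,0],"gripper": 0}
    - {"translation": [0,0,0],"angular": [0,0,0],"gripper": 0}

```text
t: 20.12
tool_pos: [0.5974, 0.3255, 0.1319]
tool_rot: [2.2, 2.241, 0.009]
contact_force: [-3.8, -1.0, -0.3]
opening: 0.0248
grip_force: 119.3
```

```bash
python3 sd.py
```

```text
20.125 [0.0004 0.0009 0.0045] rot [ 0.002  -0.0017 -0.0006] [-3.8 -1.  -0.3]
```

Request:
drive_tool:
  steps:
    - {"translation": [0,0,0.05],"angular": [0,0,0],"gripper": 0}
    - {"translation": [0,0,0.03],"angular": [0,0,0],"gripper": 0}
    - {"translation": [0,0,0],"angular": [0,0,0],"gripper": 0}

```text
t: 20.5
tool_pos: [0.5974, 0.3255, 0.1286]
tool_rot: [2.201, 2.241, 0.009]
contact_force: [-4.5, -1.4, -1.6]
opening: 0.0246
grip_force: 119.3
```

```bash
python3 sd.py
```

```text
20.5 [0.0004 0.0009 0.0012] rot [ 0.0019 -0.0017 -0.0006] [-4.5 -1.4 -1.6]
```

Request:
drive_tool:
  steps:
    - {"translation": [0,-0.02,0.03],"angular": [0,0,0],"gripper": 0}
    - {"translation": [0,0,0.02],"angular": [0,0,0],"gripper": 0}
    - {"translation": [0,0,0],"angular": [0,0,0],"gripper": 0}

```text
t: 20.88
tool_pos: [0.5972, 0.3256, 0.1275]
tool_rot: [2.2, 2.241, 0.011]
contact_force: [-3.8, -2.4, 2.2]
opening: 0.0247
grip_force: 119.8
```

```bash
python3 sd.py
```

```text
20.875 [0.0002 0.001  0.0001] rot [ 0.0035 -0.0022 -0.0006] [-3.8 -2.4  2.2]
```

Seated (same height as at pick-up, force now upward). I release and lift off straight up.

Request:
drive_tool:
  steps:
    - {"translation": [0,0,0],"angular": [0,0,0],"gripper": 0.5}
    - {"translation": [0,0,0],"angular": [0,0,0],"gripper": 0.8}
    - {"translation": [0,0,0],"angular": [0,0,0],"gripper": 0.8}
    - {"translation": [0,0,0],"angular": [0,0,0],"gripper": 0.8}
    - {"translation": [0,0,-0.5],"angular": [0,0,0],"gripper": 0.8}
    - {"translation": [0,0,-1],"angular": [0,0,0],"gripper": 0.8}
    - {"translation": [0,0,-1],"angular": [0,0,0],"gripper": 0.8}
    - {"translation": [0,0,-1],"angular": [0,0,0],"gripper": 0.8}

```text
t: 21.88
tool_pos: [0.5965, 0.3251, 0.2697]
tool_rot: [2.2, 2.24, 0.014]
contact_force: [-0.2, -0.4, -0.5]
opening: 0.0681
grip_force: 0.0
```

Request:
drive_tool:
  steps:
    - {"translation": [0,-0.9,-0.5],"angular": [0,0,0],"gripper": 0.8}
    - {"translation": [0,-0.9,0],"angular": [0,0,0],"gripper": 0.8}
    - {"translation": [0,0,0],"angular": [0,0,0],"gripper": 0.8}

```text
t: 22.25
tool_pos: [0.5229, 0.324, 0.2885]
tool_rot: [2.198, 2.242, 0.015]
contact_force: [0.6, 0.1, 0.5]
opening: 0.0684
grip_force: 0.0
```

Run:
```python
from st import *
ims=[]
for c in('scene','side','wrist'):
    im,X=snap('z_'+c,c);ims.append(im['color']);P=X.reshape(-1,3)
    q=(np.hypot(P[:,0]-.596,P[:,1]-.323)<.03)&(P[:,2]>.165)&(P[:,2]<.2)
    print(c,'rod top',q.sum(),np.median(P[q],0).round(4),np.percentile(P[q][:,2],[50,95]).round(4))
    if c=='scene':
        d=P-m;s=d@a;e=np.hypot(*(d@R[:,:2]-[0,.0006]).T);k=(e<.009)&(s<.02);print('in-bore',k.sum(),np.percentile(s[k],[5,50]) if k.any() else '')
old=np.load('side0.npz')['color'];cv2.imwrite('pics/final.png',np.hstack([cv2.resize(old,(400,250)),cv2.resize(ims[1],(400,250))])[...,::-1])
cv2.imwrite('pics/final2.png',np.vstack([cv2.imread('pics/final.png'),np.hstack([cv2.resize(ims[0],(400,250)),cv2.resize(ims[2],(400,250))])[...,::-1]]))
```

```text
22.25 rot err [-0.4895 -0.0736  0.2624] offs [ 0.331  -0.094  -0.2217] F tool [ 0.07  0.64 -0.47]
scene rod top 293 [0.5989 0.3252 0.1783] [0.1783 0.1813]
in-bore 0 
side rod top 83 [0.5936 0.3148 0.1763] [0.1763 0.1802]
wrist rod top 833 [0.595  0.3269 0.1796] [0.1796 0.181 ]
```

View pics/final2.png

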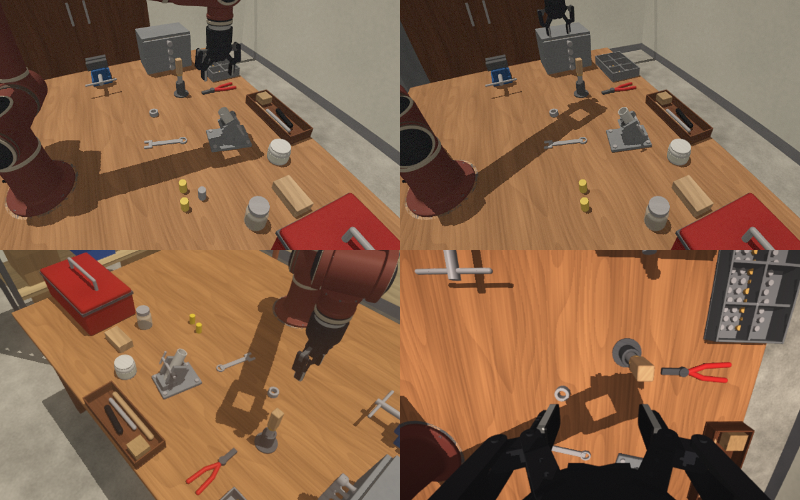

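The final views show the rod upright in the stand at its original height (top 0.180 m; side view (580,75)). The bystanders and yellow cylinders are unmoved, the spacer is gone from the bench, and the gripper is clear.

```bash
python3 -c "
from station import ctrl
print(ctrl.finish_job())"
```

```text
the job is handed in; nothing more can be done
None
```

Job handed in at about 22 s: the spacer and buffer are bottomed in the tube and were pressed with about 28 N, the rod is back upright and fully down in its stand, and nothing else on the bench looks moved.

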